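Fit a charged battery pack in a bench scale and close its sliding cover

ROBOT

A 6-joint arm with a two-finger parallel gripper is mounted at the origin on a cart in front of the work surface, level with it; the furniture and walls round the work are solid. World frame = base frame: x ahead of the robot, y to its left, z up, the work surface at z = 0. Lengths are in m, angles in rad, forces in N, time in s.
With the tool pointing down it reaches from about 0.3 to 0.775 m from the base axis. Payload 14.6 kg.
Tool frame: the origin (TCP) lies on the centre line of the jaws, within the pads' length; the fingertips stand 14 mm ahead of it and the grasp point (between the pads) lies 5 mm behind it; x points along the fingers, y is the direction in which the jaws open and shut, and the axes are right-handed (so a half turn about x gives the same grasp; the last joint's range is limited). The gripper opens to 94 mm and grips with 3 to 60 N. Pads are 16 mm wide; open, the fingers measure 119 mm over their backs; the gripper's body (75 mm by 177 mm) begins 78 mm behind the grasp point.
Start: joints at [-1.387, 0.3, 1.521, -0, 1.321, -0.067], TCP at [0.136, -0.533, 0.219] pointing down, gripper open.
Joint ranges: [-3.03, 3.03], [-0.79, 2.21], [0.23, 2.52], [-1.04, 4.18], [0, 3.07], [-2.55, 2.55]. Speed limits (rad/s): [2.22, 2.22, 2.57, 3.14, 3.14, 3.14].

INTERFACE

Orientations are given as [roll, pitch, yaw] about the fixed x, y, z axes, in that order (R = Rz(yaw) Ry(pitch) Rx(roll)).
In Python, from station import * gives the robot as it stands. The module is installed in compiled form; this text tells all that it offers.
- The arm moves only by the shell command python3 -m handwheel 'ROWS' [FORCE]. ROWS is JSON, a list of rows, each a list of 3 entries, a list of its own where there are three numbers: the shift along the tool's x, y, z in mm, then the turn about the tool's x in rad, then the gripper command: -1 is fully open, 1 is shut, values between are in proportion. In form: [[[dx, dy, dz], spin, gripper], ...]. A call has exactly 5 rows; each row is the pose to reach, as a shift and turn from the pose measured when the call began, along the tool's axes at that moment; what a row does not reach only later rows make up. A row lasts 1/10 s, in which the tool goes at most 50 mm and 8.59 degrees, less where a joint would pass 70% of its speed; a pose out of reach is approached as far as the arm can. A call with a gripper value outside its range is refused whole. The fingers move at their own pace and stop on an object; FORCE is the grip in N (left out, the last holds). Time passes only in rows, so rows that repeat a pose let the fingers close, or fill a call up. It gives the time, the measured TCP pose, the force and the opening at its end, in the units of the state.
- get_obs(): the state, without advancing time (a new reading comes with each control period).
- camera(name): name is "scene" or "top"; returns (picture, depth): 480x640x3 uint8, blue, green, red; 480x640 float32, m along the optical axis (not along the pixel's ray), 0 where there is no reading.
- camera_info(name): a dict with "fx", "fy", "cx", "cy" (pixels), "extrinsics" (4x4, takes a point from camera to world coordinates). Camera axes: x right, y down, z forward; pixel columns grow to the right and rows downward; lengths in m; the calibration is good to about 2 mm. A picture is of the moment at which its call begins. camera_info takes no time and is no camera call.
- hand_in(): hands the job in, once; it reports no verdict.
The state is a dict: "time_s": time; "qpos": joint angles; "joint_vel": joint speeds; "tau": joint torques, N m; "ee_pos": TCP position; "eef_rot": TCP orientation; "force": force on the tool from outside, world axes, zero at the start; "moment": the same for the moment, N m; "grip_width": finger opening in m.
Only numpy, scipy, OpenCV 4.12 (cv2) and the standard library are available. Lean on these libraries where they do the work, as an engineer would, in place of code of your own. Each camera call takes 0.05 s, during which the arm holds its last target. There are 200 camera calls.

TASK

The bench scale lies face down with its battery bay open. Take the charged battery pack out of the charging dock where it stands, lay it down and let go so that you can take it again across its sides, seat it flat and fully down in the battery bay with its narrow nose in the matching narrow end, then slide the bay cover fully shut over it. Leave the milk jug, tamper, timer and bowl where they are.

Things in the scene. Friction and masses are not known exactly. Their poses are not given: they have to be found in the camera images.
- battery_pack: Grey block, 84 mm long (z), 52 wide (y), 32 thick (x). Starts upright in the dock, nose down. Origin: centre of the nose's end face; z runs from the nose to the far end. The nose (z 0 to 12 mm) is 28 mm wide, centred, full thickness; the body (z 12 to 84) is 52 mm wide. Both broad faces are alike: either may lie uppermost.
- pack_mid (a point): Middle of the battery pack, 42 mm from the nose end face; axes as battery_pack.
- pack_nose (a point): Centre of the end face of the pack's nose (the origin of battery_pack); axes as battery_pack.
- charging_dock: Black dock, fixed: block 76 x 96 mm, 40 high; its pocket (floor 12 mm above the bench, 28 deep) holds the pack upright with 2 mm of play. A step 22 mm high reaches 76 mm from the centre on the -x side. Origin: under the pocket's centre at bench height; z up, y along the pack's width. The pack's top stands 96 mm above the bench.
- bench_scale: Bench scale lying face down, fixed: 200 mm (x) by 270 mm (y), grey underside up, 52 mm above the bench. Origin: centre of its footprint at bench height; z up, y along the cover's slide. Four rubber feet reach 64 mm high near the corners; two rails along y, 63 mm high, inner edges at x = -63.5 and +63.5 mm.
- bay (a point): Centre of the bay's floor, 18 mm above the bench; axes as bench_scale. Bay 34 mm deep, outline of the lying pack plus 2.2 mm all round, bevelled mouth 3 mm wider still, narrow nose end towards +y. Seated, pack_mid is 16 mm above this point, the pack's z points to -y. Finger scoops in both long sides: centred at y = -6 mm, 40 mm long, out to x = +-61 mm, floor 12 mm above this point.
- bay_cover (a joint): Slide of the black flat cover (134 mm in x, 104 in y, 5 thick, its top 58 mm above the bench) in the rails, in m: 0 fully shut over the bay, 0.118 fully open; it moves to the scale's +y as it closes. It starts clear of the bay and cannot pass a pack that stands proud. Light friction, about 1.5 N.
- cover_rib (a point): Middle of the top of the cover's grip rib, 76 mm above the bench: an upright rib 64 mm long (x), 14 mm thick (y) and 18 mm high on the cover; axes as bench_scale. Shut, it is 20 mm towards -y from the bay's centre.
- milk_jug: Steel milk jug, 76 x 120 x 93 mm high, bystander. Origin: centre of its foot.
- tamper: Coffee tamper with wooden grip, 58 mm diameter, 90 mm high, bystander. Origin: centre of its foot.
- timer: White brew timer lying flat, 56 x 100 x 17 mm, bystander. Origin: centre of its underside.
- cupping_bowl: White bowl, 89 mm across, 56 mm high, bystander. Origin: centre of its foot.
There are look-alikes about, which are no part of the job. What is shaped like the battery_pack but pink, purple or red is not meant.

How it is judged:
On the way, in this order (a step that is already met when the one before it is completed fails the run):
1. the pack has been laid down outside the bay (lying, not standing), let go and at rest (angle between battery_pack's own z axis and vertical between 1.4 and 1.74 rad and contact force between the fingers and battery_pack below 0.2 N and linear speed of battery_pack below 0.02 m/s and horizontal distance between pack_mid and bay above 0.06 m), for 0.2 s.
2. the pack sits fully down in the bay, nose in the narrow end, released, with the cover still open (horizontal distance between pack_mid and bay below 0.005 m and z of pack_mid in the frame of bay below 0.0185 m and y of pack_nose in the frame of bay above 0.035 m and contact force between the fingers and battery_pack below 0.2 N and value of joint bay_cover above 0.05 m), for 0.2 s.
At the end, for the whole second after the job is handed in: The pack lies at rest in the bay, within 5 mm of the bay's centre in plan, its middle no more than 18.5 mm above the bay floor (16 mm when fully down), flat within 0.1 rad, its nose in the narrow +y end; the bay cover is within 5 mm of fully shut (value of joint bay_cover below 0.005 m and horizontal distance between pack_mid and bay below 0.005 m and z of pack_mid in the frame of bay between 0.012 and 0.0185 m and y of pack_nose in the frame of bay above 0.035 m and angle between the x axis of battery_pack and the z axis of bench_scale, either way round below 0.1 rad and linear speed of battery_pack below 0.02 m/s); the robot touches nothing.
It fails at once if the milk jug, tamper, timer or bowl is moved by more than 30 mm (distance of any of milk_jug, tamper, timer, cupping_bowl from where it was at the start of the episode above 0.03 m).
It also fails if it takes over 69 s, if anything falls off the work surface, if the arm or the gripper's body presses on something with over 40 N, if the wrist force passes 120 N, or if a joint passes its speed limit or range.

## Working session

There is one attempt and no reset: what is moved stays moved. The work goes in short steps, Python scripts to look and compute and a shell command to move; the robot and the scene stay as the last step left them, time stands still between calls to the robot, and variables do not carry over. Pictures are saved under pics/ and viewed, about 8 in all and at most 12, crops included, and the job is handed in when it is done.

```bash
mkdir -p pics
cat > h.py <<'E'
from station import *
import numpy as np, cv2
def snap(n,f):
    im,d=camera(n); cv2.imwrite(f'pics/{f}.png',im); np.save(f'pics/{f}.npy',d); return im,d
def world(n,d):
    i=camera_info(n); v,u=np.mgrid[:480,:640]
    p=np.stack([(u-i['cx'])/i['fx']*d,(v-i['cy'])/i['fy']*d,d],-1)
    E=np.array(i['extrinsics']); return p@E[:3,:3].T+E[:3,3]
def ray(n,u,v,z):
    i=camera_info(n);E=np.array(i['extrinsics'])
    r=E[:3,:3]@np.array([(u-i['cx'])/i['fx'],(v-i['cy'])/i['fy'],1]); c=E[:3,3]
    return c+r*(z-c[2])/r[2]
E
python3 - <<'E'
from h import *
o=get_obs(); print({k:np.round(v,3) for k,v in o.items()})
for n in('scene','top'):
    snap(n,n+'0'); i=camera_info(n); print(n,i['fx'],i['cx'],i['cy'],np.round(i['extrinsics'],3).tolist())
E
```

```text
{'time_s': np.float64(0.0), 'qpos': array([-1.387,  0.3  ,  1.522,  0.   ,  1.321, -0.067]), 'joint_vel': array([ 0.002, -0.001, -0.001,  0.002,  0.   ,  0.001]), 'tau': array([ 1.0000e-03, -5.3180e+01, -3.5274e+01,  7.1000e-02,  2.4000e-02,
       -0.0000e+00]), 'ee_pos': array([ 0.136, -0.533,  0.219]), 'eef_rot': array([-1.639,  1.57 ,  1.753]), 'force': array([-0.463, -0.299, -0.098]), 'moment': array([-0.024,  0.038,  0.019]), 'grip_width': np.float64(0.094)}
scene 545.460997979109 319.28627881016666 239.31960399790296 [[-0.892, -0.277, 0.358, -0.041], [-0.452, 0.517, -0.727, 1.154], [0.016, -0.81, -0.586, 0.996], [0.0, 0.0, 0.0, 1.0]]
top 528.0504326088785 315.0479814814494 239.80790155512 [[-0.005, -0.996, 0.091, 0.404], [-1.0, 0.006, 0.011, 0.003], [-0.012, -0.091, -0.996, 1.699], [0.0, 0.0, 0.0, 1.0]]
```

View pics/scene0.png

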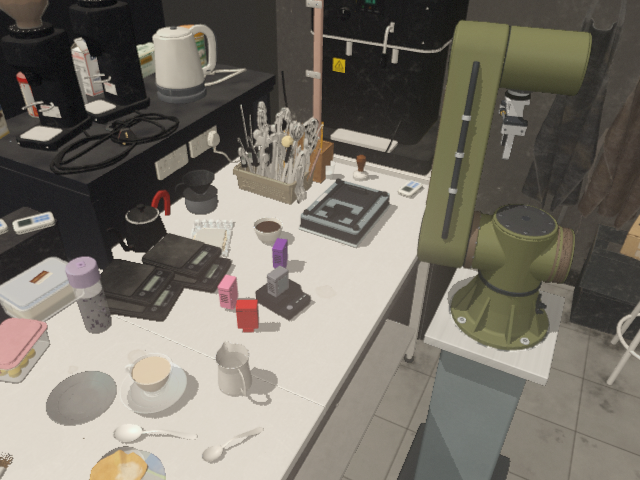

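View pics/top0.png

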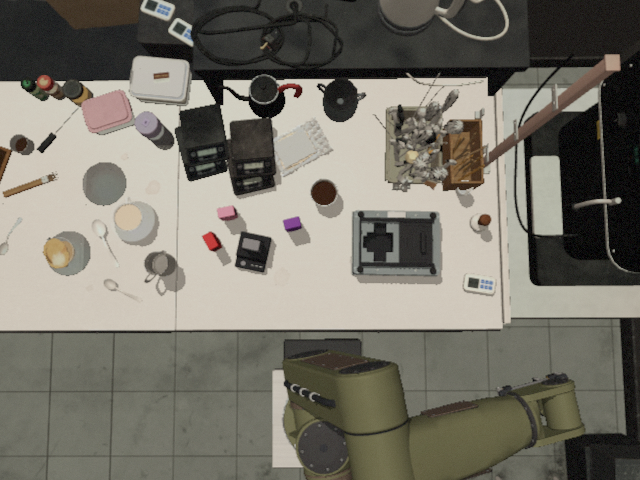

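The scene view shows the grey pack in the dock at about (278,280) and the scale at (346,212). In the top view the dock is at (254,250) and the scale at (396,243). The bay is on the scale's left half at (380,242), nose end to the left (world +y). The cover with its rib is at (422,244).

Run:
```python
from h import *
a=cv2.imread('pics/top0.png'); s=cv2.imread('pics/scene0.png')
A=cv2.resize(a[200:290,225:325],(400,360),interpolation=cv2.INTER_CUBIC)
B=cv2.resize(a[200:290,345:445],(400,360),interpolation=cv2.INTER_CUBIC)
C=cv2.resize(s[255:325,240:320],(400,350)[:2],interpolation=cv2.INTER_CUBIC)
D=cv2.resize(s[170:250,295:395],(400,320),interpolation=cv2.INTER_CUBIC)
D=cv2.copyMakeBorder(D,0,30,0,0,0)[:350]
cv2.imwrite('pics/c1.png',cv2.resize(np.vstack([np.hstack([A,B]),np.hstack([C,D])]),(800,600)) if 0 else np.vstack([np.hstack([A,B]),np.hstack([C,D])])[:600])
# depth clouds
W=world('top',np.load('pics/top0.npy'))
for nm,(u0,u1,v0,v1) in dict(dock=(230,280,225,280),scale=(345,445,205,280)).items():
    P=W[v0:v1,u0:u1]
    for lo,hi in ((.012,.017),(.018,.026),(.036,.044),(.048,.055),(.056,.060),(.0605,.07),(.07,.082),(.088,.105)):
        m=(P[...,2]>lo)&(P[...,2]<hi); 
        if m.sum()>5:
            q=P[m]; r=cv2.minAreaRect((q[:,:2]*1000).astype(np.float32)); print(nm,lo,hi,m.sum(),q.mean(0).round(3),np.round(r[0],1),np.round(r[1],1),round(r[2],1))
```

```text
dock 0.012 0.017 45 [0.496 0.22  0.015] [505.2 211.3] [ 93.2 134.6] 0.5
dock 0.018 0.026 198 [0.485 0.226 0.022] [519.7 220.6] [ 96.2 110.8] 78.1
dock 0.036 0.044 344 [0.538 0.215 0.04 ] [537.4 216.4] [96.1 81.1] 78.2
dock 0.048 0.055 26 [0.527 0.211 0.05 ] [534.8 213.3] [90.1 67.7] 77.1
dock 0.07 0.082 7 [0.534 0.193 0.075] [530.3 194.6] [12.3 32.8] 48.4
dock 0.088 0.105 182 [0.539 0.215 0.096] [539.3 216.3] [52.2 32.4] 78.4
scale 0.012 0.017 162 [ 0.534 -0.18   0.015] [ 542.5 -230.1] [275.5 195.7] 88.5
scale 0.018 0.026 283 [ 0.549 -0.178  0.021] [ 541.7 -170. ] [142.1 187.9] 89.4
scale 0.036 0.044 112 [ 0.543 -0.185  0.041] [ 546.3 -233. ] [270.1 198.4] 88.5
scale 0.048 0.055 1830 [ 0.547 -0.229  0.052] [ 547.1 -233.5] [271.2 200.2] 88.6
scale 0.056 0.06 1028 [ 0.543 -0.253  0.058] [ 546.3 -232.4] [268.9 198.4] 88.7
scale 0.0605 0.07 975 [ 0.548 -0.251  0.064] [ 546.4 -230.2] [261.2 198. ] 88.3
scale 0.07 0.082 120 [ 0.546 -0.284  0.074] [ 548.1 -229.8] [233.4 167.8] 88.2
```

View pics/c1.png

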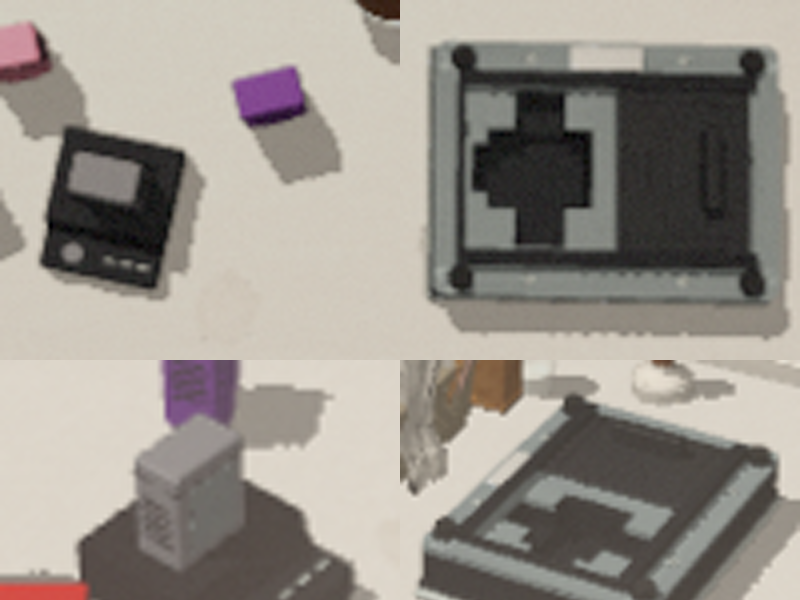

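```bash
cat >> h.py <<'E'
from scipy.spatial.transform import Rotation as Ro
def tool():
    o=get_obs(); return np.array(o['ee_pos']),Ro.from_euler('xyz',o['eef_rot']).as_matrix(),o
def plan(t,jaw=None):
    "shift mm in tool axes to TCP target t; spin to bring jaw line to world angle jaw (deg)"
    p,R,o=tool(); s=(R.T@(np.array(t)-p)*1000).round(1)
    a=np.degrees(np.arctan2(R[1,1],R[0,1])); d=None
    if jaw is not None:
        d=(jaw-a+90)%180-90; d=round(np.radians(d)*np.sign(R[2,0]),3)
    print('TCP',p.round(4),'jaw',a.round(1),'toolx',R[:,0].round(3),'q6',round(o['qpos'][5],2),'q1',round(o['qpos'][0],2),'t',round(o['time_s'],2),'F',np.round(o['force'],1),'w',round(o['grip_width'],4)); print('shift',s,'spin',d)
E
python3 - <<'E'
from h import *
yaw=np.radians(-1.4); c=np.array([.547,-.2335]); Rz=np.array([[np.cos(yaw),-np.sin(yaw)],[np.sin(yaw),np.cos(yaw)]])
for n in('top','scene'):
    d=np.load(f'pics/{n}0.npy'); W=world(n,d); i=camera_info(n);E=np.array(i['extrinsics'])
    t=(0.052-E[2,3])/(W[...,2]-E[2,3]); P=E[:3,3]+(W-E[:3,3])*t[...,None]   # ray onto z=.052
    L=(P[...,:2]-c)@Rz; LW=(W[...,:2]-c)@Rz
    m=(abs(L[...,0])<62.5e-3)&(L[...,1]>-.02)&(L[...,1]<.115)&(W[...,2]<.047)&(d>0)
    q=L[m]*1000; print(n,m.sum(),q.min(0).round(1),q.max(0).round(1))
    b=m&(abs(L[...,0])<.012); print(' axis y range',(L[b][:,1].min()*1e3).round(1),(L[b][:,1].max()*1e3).round(1))
    for lo,hi in((5,15),(70,80)):pass
    s=m&(abs(L[...,0])>.04); print(' scoop y', np.percentile(L[s][:,1]*1e3,[2,50,98]).round(1))
    bd=m&(abs(L[...,0])<.033)&(L[...,1]<.06); print(' body x',np.percentile(L[bd][:,0]*1e3,[1,99]).round(1))
    for nm,zl,zh,A,B in(('rib',.071,.08,.04,-.02),('pack',.09,.1,0,0)):
        if nm=='rib': k=(W[...,2]>zl)&(W[...,2]<zh)&(abs(LW[...,0])<.045)&(LW[...,1]>-.12)&(LW[...,1]<0); q=LW[k]*1000; print(' rib',k.sum(),q.min(0).round(1),q.max(0).round(1),q.mean(0).round(1),W[k][:,2].mean().round(4))
        else:
            k=(W[...,2]>zl)&(W[...,2]<zh)&(np.hypot(W[...,0]-.539,W[...,1]-.216)<.04); q=W[k]; r=cv2.minAreaRect((q[:,:2]*1000).astype(np.float32)); print(' pack',k.sum(),np.round(r[0],1),np.round(r[1],1),round(r[2],1),q[:,2].mean().round(4))
    k=(abs(W[...,2]-.052)<.003)&(abs(LW[...,0])<.11)&(abs(LW[...,1])<.145); q=LW[k]*1000; print(' scale', np.percentile(q,[.3,99.7],axis=0).round(1).tolist(),W[k][:,2].mean())
plan([.539,.216,.16],78.4)
E
```

```text
top 818 [-62.1 -20. ] [ 61.4 110.8]
 axis y range -20.0 108.0
 scoop y [ 8.4 52.3 99.3]
 body x [-30.2  32.8]
 rib 70 [-32.  -84.6] [ 29.8 -47.6] [ -1. -78.] 0.0755
 pack 141 [539.3 216.4] [52.  32.4] 78.4 0.0957
 scale [[-99.8, -132.7], [99.6, 134.2]] 0.05222900344519708
scene 357 [-58.1  -6.1] [ 59.1 103.4]
 axis y range 10.1 103.4
 scoop y [21.9 57.4 78.8]
 body x [-31.7  31.2]
 rib 53 [-33.5 -82.8] [ 29.5 -61.1] [ -3.  -73.5] 0.0745
 pack 177 [537.1 220.7] [57.2 37.2] 72.8 0.0953
 scale [[-102.3, -133.3], [99.6, 141.5]] 0.05189618390430428
TCP [ 0.1365 -0.5326  0.219 ] jaw -75.6 toolx [-0.     0.001 -1.   ] q6 -0.07 q1 -1.39 t 0.1 F [ 0.8 -0.4 -0. ] w 0.0939
shift [  59.6 -625.2 -575.7] spin 0.453<stdin>:5: RuntimeWarning: divide by zero encountered in divide
<stdin>:5: RuntimeWarning: invalid value encountered in multiply
```

Run:
```python
from h import *
yaw=np.radians(-1.4); c=np.array([.547,-.2335]); Rz=np.array([[np.cos(yaw),-np.sin(yaw)],[np.sin(yaw),np.cos(yaw)]])
def prof(n,xs,ys,z=.052):
    g=cv2.cvtColor(cv2.imread(f'pics/{n}0.png'),6).astype(np.float32); i=camera_info(n);E=np.array(i['extrinsics'])
    X,Y=np.meshgrid(xs,ys); P=np.concatenate([np.stack([X.ravel(),Y.ravel()],1)@Rz.T+c,np.full((X.size,1),z)],1)
    q=(P-E[:3,3])@E[:3,:3]; u=(q[:,0]/q[:,2]*i['fx']+i['cx']).reshape(X.shape).astype(np.float32); v=(q[:,1]/q[:,2]*i['fy']+i['cy']).reshape(X.shape).astype(np.float32)
    return cv2.remap(g,u,v,cv2.INTER_LINEAR)
def edges(ax,p):
    h=(np.percentile(p,10)+np.percentile(p,90))/2; s=np.nonzero(np.diff(np.sign(p-h)))[0]; return (ax[s]*1e3).round(1)
ys=np.arange(-.01,.125,.0005); xs=np.arange(-.062,.062,.0005)
for n in('top','scene'):
    print(n,'axis y',edges(ys,prof(n,np.linspace(-.008,.008,9),ys).mean(1)))
    for sgn in(1,-1): print(' scoop y',edges(ys,prof(n,sgn*np.linspace(.042,.055,7),ys).mean(1)))
    for a,b in((.02,.03),(.084,.092),(.098,.105)): print(' x at y',a,edges(xs,prof(n,xs,np.linspace(a,b,7)).mean(0)))
```

```text
top axis y [ -7.   12.  106.  112.5 117. ]
 scoop y [ -6.5  34.   72.5 112.5 117.5]
 scoop y [ -6.5  33.5  72.  111.  118. ]
 x at y 0.02 [-31.5  29.5  61. ]
 x at y 0.084 [-32.5  29.5  60. ]
 x at y 0.098 [-20.   17.5]
scene axis y [ -8.  13. 117.]
 scoop y [ -7.5  40.5  73.5 104.  118. ]
 scoop y [ -7.5  40.   74.  103.  117.5]
 x at y 0.02 [-57.5 -31.5  31.   61. ]
 x at y 0.084 [-58.5 -31.   31.   60.5]
 x at y 0.098 [-58.5 -20.   19.   60. ]
```

```bash
cat > p.sh <<'E'
python3 -c "
from h import *
plan([$1],$2)"
E
python3 -m handwheel '[[[0,-37,-34],-0.14,-1],[[0,-74,-68],-0.28,-1],[[0,-111,-102],-0.42,-1],[[0,-148,-136],-0.56,-1],[[0,-185,-170],-0.7,-1]]' 20; bash p.sh .539,.216,.16 78.4
```

```text
time_s: 0.6
ee_pos: [0.2549, -0.3105, 0.219]
eef_rot: [-2.331, 1.57, 1.767]
force: [0.8, -0.7, 0.4]
grip_width: 0.0938
TCP [ 0.2549 -0.3105  0.219 ] jaw -35.2 toolx [-0.     0.001 -1.   ] q6 -0.36 q1 -0.97 t 0.6 F [ 0.8 -0.7  0.4] w 0.0938
shift [  59.5  -71.5 -593.9] spin 1.158
```

```bash
python3 -m handwheel '[[[0,-6,-49],-0.14,-1],[[0,-12,-98],-0.28,-1],[[0,-18,-147],-0.42,-1],[[0,-24,-196],-0.56,-1],[[0,-30,-245],-0.7,-1]]' >/dev/null; bash p.sh .539,.216,.16 78.4
```

```text
TCP [ 0.3721 -0.091   0.2193] jaw 5.2 toolx [ 0.     0.001 -1.   ] q6 -0.43 q1 -0.34 t 1.1 F [ 1.8 -0.6 -0.4] w 0.0939
shift [  59.7  194.1 -290.5] spin -1.277
```

```bash
python3 -m handwheel '[[[0,26,-39],-0.14,-1],[[0,52,-78],-0.28,-1],[[0,78,-117],-0.42,-1],[[0,104,-156],-0.56,-1],[[0,130,-195],-0.7,-1]]' >/dev/null; bash p.sh .539,.216,.16 78.4
```

```text
TCP [0.4843 0.117  0.2193] jaw 45.7 toolx [-0.     0.001 -1.   ] q6 -0.63 q1 0.16 t 1.6 F [ 0.6 -0.9 -0.4] w 0.0937
shift [ 59.4 109.  -30. ] spin -0.571
```

```bash
python3 -m handwheel '[[[0,30,-8],-0.14,-1],[[0,60,-16],-0.28,-1],[[0,90,-25],-0.42,-1],[[20,109,-30],-0.571,-1],[[50,109,-30],-0.571,-1]]' >/dev/null; bash p.sh .539,.216,.077 78.4
```

```text
TCP [0.54   0.2181 0.1694] jaw 78.8 toolx [ 0.002  0.002 -1.   ] q6 -1.06 q1 0.32 t 2.1 F [ 0.8 -0.1 -0.7] w 0.094
shift [92.4 -2.4 -0.7] spin 0.007
```

```bash
python3 -m handwheel '[[[20,-2,-1],0.007,-1],[[45,-2,-1],0.007,-1],[[70,-2,-1],0.007,-1],[[92,-2,-1],0.007,-1],[[92,-2,-1],0.007,-1]]' >/dev/null; bash p.sh .539,.216,.077 78.4
python3 -m handwheel '[[[0,0,0],0,0.0],[[0,0,0],0,1],[[0,0,0],0,1],[[0,0,0],0,1],[[0,0,0],0,1]]' 25 >/dev/null;  bash p.sh .539,.216,.077 78.4; python3 -m handwheel '[[[0,0,0],0,1],[[0,0,0],0,1],[[0,0,0],0,1],[[0,0,0],0,1],[[0,0,0],0,1]]' 25 >/dev/null;  bash p.sh .539,.216,.077 78.4
```

```text
TCP [0.5373 0.216  0.0744] jaw 78.4 toolx [-0.003  0.    -1.   ] q6 -1.05 q1 0.32 t 2.6 F [0.8 0.6 0.2] w 0.0941
shift [-2.6  0.4  1.7] spin -0.0
TCP [0.5375 0.216  0.0748] jaw 78.4 toolx [-0.002  0.    -1.   ] q6 -1.05 q1 0.32 t 3.1 F [-0.2  0.  -0.4] w 0.0574
shift [-2.2  0.3  1.5] spin -0.0
TCP [0.5375 0.216  0.0749] jaw 78.4 toolx [-0.002  0.    -1.   ] q6 -1.05 q1 0.32 t 3.6 F [-0.9 -0.3  0.7] w 0.0525
shift [-2.1  0.3  1.5] spin -0.0
```

```bash
python3 -m handwheel '[[[-5,0,0],0,1],[[-15,0,0],0,1],[[-30,0,0],0,1],[[-55,0,0],0,1],[[-80,0,0],0,1]]' 25 >/dev/null; python3 -m handwheel '[[[0,0,0],0,1],[[0,0,0],0,1],[[0,0,0],0,1],[[0,0,0],0,1],[[0,0,0],0,1]]' 25 >/dev/null; bash p.sh .46,.06,.155 0
python3 -c "
from h import *
snap('scene','scene1')
im=cv2.imread('pics/scene1.png'); cv2.imwrite('pics/s1c.png',cv2.resize(im[130:350,180:480],(750,550)))"
```

```text
TCP [0.5374 0.2159 0.1561] jaw 78.4 toolx [-0.003  0.    -1.   ] q6 -1.05 q1 0.32 t 4.6 F [-0.5 -0.3 -1.7] w 0.0519
shift [   1.3 -168.2  -44.4] spin 1.368
```

View pics/s1c.png

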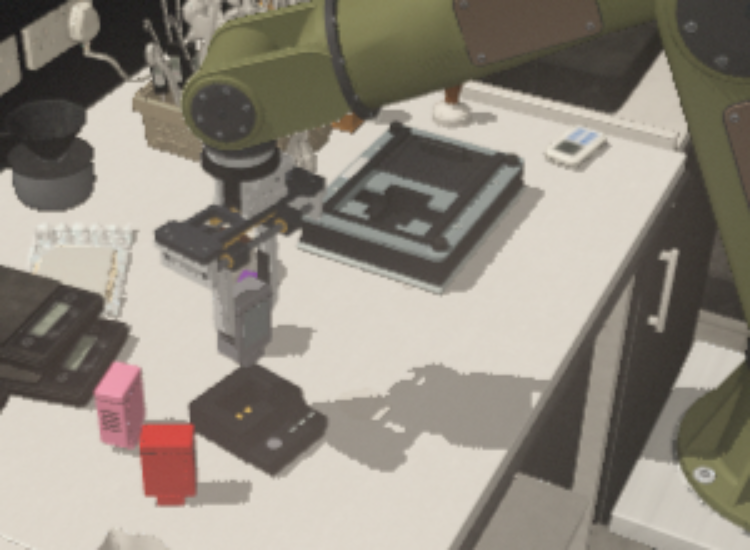

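The pack hangs upright in the fingers, clear of the dock (crop (245,320)), and the dock is empty at (258,420).

```bash
bash p.sh .44,.09,.155 -1.4
python3 -m handwheel '[[[0,-20,-8],0.139,1],[[0,-45,-18],0.278,1],[[0,-75,-30],0.417,1],[[0,-100,-40],0.556,1],[[0,-120,-50],0.695,1]]' 25 >/dev/null; bash p.sh .44,.09,.155 -1.4
```

```text
TCP [0.5375 0.2159 0.1563] jaw 78.4 toolx [-0.003  0.    -1.   ] q6 -1.05 q1 0.32 t 4.65 F [-0.   0.5 -1.9] w 0.0525
shift [   1.5 -142.9  -70.1] spin 1.393
TCP [0.4635 0.1073 0.1563] jaw 38.2 toolx [-0.003  0.    -1.   ] q6 -0.52 q1 0.15 t 5.15 F [ 0.9 -0.1 -1.9] w 0.0522
shift [  1.3 -29.2  -0.9] spin 0.692
```

```bash
python3 -m handwheel '[[[0,-10,0],0.139,1],[[0,-20,0],0.278,1],[[0,-29,-1],0.417,1],[[0,-29,-1],0.556,1],[[0,-29,-1],0.692,1]]' 25 >/dev/null; bash p.sh .44,.09,.066 -1.4
python3 -m handwheel '[[[20,0,0],0,1],[[40,0,0],0,1],[[60,0,0],0,1],[[80,0,0],0,1],[[88,0,0],0,1]]' 25 >/dev/null; bash p.sh .44,.09,.063 -1.4
```

```text
TCP [0.44   0.09   0.1563] jaw -1.8 toolx [-0.003  0.    -1.   ] q6 0.15 q1 0.12 t 5.65 F [ 0.5  0.2 -1.2] w 0.0523
shift [90.3  0.3  0. ] spin -0.006
TCP [0.4389 0.0899 0.0667] jaw -1.8 toolx [-0.006 -0.    -1.   ] q6 0.15 q1 0.12 t 6.15 F [ 0.1  0.3 -1.6] w 0.0527
shift [ 3.7  1.1 -0.1] spin -0.006
```

```bash
python3 -m handwheel '[[[1,0,0],0,1],[[2,0,0],0,1],[[3,0,0],0,1],[[4,0,0],0,1],[[4,0,0],0,1]]' 25 >/dev/null; bash p.sh .44,.09,.063 -1.4
python3 -m handwheel '[[[1,0,0],0,1],[[1,0,0],0,1],[[1,0,0],0,1],[[1,0,0],0,1],[[1,0,0],0,1]]' 3 >/dev/null; bash p.sh .44,.09,.063 -1.4
```

```text
TCP [0.439 0.09  0.063] jaw -1.8 toolx [-0.005 -0.    -1.   ] q6 0.15 q1 0.12 t 6.65 F [-0.   0.2 -1.9] w 0.0525
shift [-0.   1.  -0.1] spin -0.006
TCP [0.4396 0.09   0.0624] jaw -1.8 toolx [-0.003 -0.    -1.   ] q6 0.15 q1 0.12 t 7.15 F [ 4.5 -1.3  5.1] w 0.0522
shift [-0.6  0.4 -0. ] spin -0.006
```

```bash
python3 -m handwheel '[[[-0.5,0,4.7],0,1],[[-1,0,9.5],0,1],[[-1.2,0,14.4],0,1],[[-1.2,0,19.2],0,1],[[-0.8,0,24],0,1]]' 3 >/dev/null; bash p.sh .44,.066,.0638 -1.4
python3 -c "
from h import *
snap('scene','scene2')
im=cv2.imread('pics/scene2.png'); cv2.imwrite('pics/s2c.png',cv2.resize(im[170:320,230:430],(800,600)))"
```

```text
TCP [0.4386 0.0655 0.0631] jaw -1.8 toolx [-0.004 -0.    -1.   ] q6 0.1 q1 0.07 t 7.65 F [-1.4  1.8  1.2] w 0.0521
shift [-0.7  1.4 -0.6] spin -0.007
```

View pics/s2c.png

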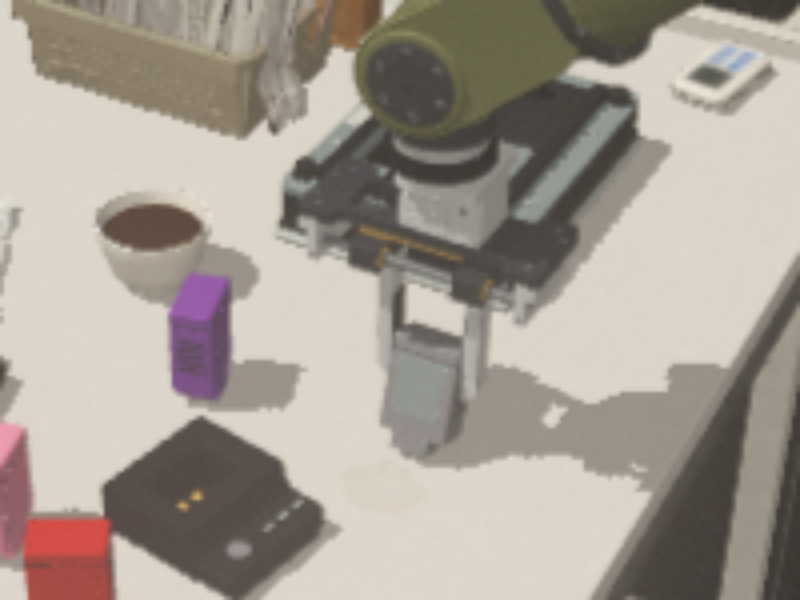

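The crop shows the pack leaning: its nose is on the bench at (420,440) and its top at (430,340) has swung away from the dock. The pivoting works, so I'll continue.

```bash
python3 -m handwheel '[[[1.8,0,11.2],0,1],[[6.3,0,22.5],0,1],[[12.6,0,32.7],0,1],[[20.6,0,41.8],0,1],[[30,0,49.3],0,1]]' 3 >/dev/null; bash p.sh .439,.0104,.0214 -1.4
python3 -m handwheel '[[[4,0,2.5],0,1],[[8,0,4.5],0,1],[[11,0,6],0,1],[[14,0,7.3],0,1],[[15,0,7.5],0,1]]' 3 >/dev/null; bash p.sh .439,.0084,.0174 -1.4
```

```text
TCP [0.4367 0.0147 0.0322] jaw -1.8 toolx [-0.004 -0.    -1.   ] q6 -0.02 q1 -0.05 t 8.2 F [ 0.  -1.   0.8] w 0.0521
shift [10.7  2.5  4.3] spin -0.007
TCP [0.4364 0.0073 0.017 ] jaw -1.8 toolx [-0.005 -0.    -1.   ] q6 -0.03 q1 -0.07 t 8.7 F [-0.8 -1.  -0.7] w 0.052
shift [-0.5  2.6 -1.2] spin -0.007
```

Open and lift, then look from both cameras.

```bash
python3 -m handwheel '[[[0,0,0],0,0.1],[[0,0,0],0,-0.3],[[0,0,0],0,-0.6],[[0,0,0],0,-1],[[0,0,0],0,-1]]' 3 >/dev/null;python3 -m handwheel '[[[0,0,0],0,-1],[[0,0,0],0,-1],[[-20,0,0],0,-1],[[-60,0,0],0,-1],[[-100,0,0],0,-1]]' 3 >/dev/null
python3 -m handwheel '[[[-30,0,40],0,-1],[[-60,0,80],0,-1],[[-60,0,130],0,-1],[[-60,0,170],0,-1],[[-60,0,170],0,-1]]' >/dev/null; bash p.sh .44,.0,.2
python3 - <<'E'
from h import *
for n in('top','scene'):
    im,d=snap(n,n+'3'); W=world(n,d)
    k=(W[...,2]>.024)&(W[...,2]<.04)&(abs(W[...,0]-.44)<.07)&(abs(W[...,1]-.03)<.09)
    q=W[k]; 
    if len(q)>4: r=cv2.minAreaRect((q[:,:2]*1000).astype(np.float32)); print(n,k.sum(),np.round(r[0],1),np.round(r[1],1),round(r[2],1),np.percentile(q[:,2],[5,50,95]).round(4))
im=cv2.imread('pics/top3.png'); cv2.imwrite('pics/t3c.png',cv2.resize(im[200:320,230:390],(800,600)))
E
```

```text
TCP [ 0.4309 -0.1661  0.1782] jaw -2.0 toolx [-0.006 -0.001 -1.   ] q6 -0.41 q1 -0.45 t 10.2 F [-0.3  0.3 -0.3] w 0.0944
shift [ -22.     3.  -166.3] spin None
top 405 [435.7  28.8] [82.2 50.6] 89.7 [0.0268 0.0327 0.0381]
scene 352 [434.3  31. ] [92.1 54.1] 88.8 [0.0266 0.0316 0.0356]
```

View pics/t3c.png

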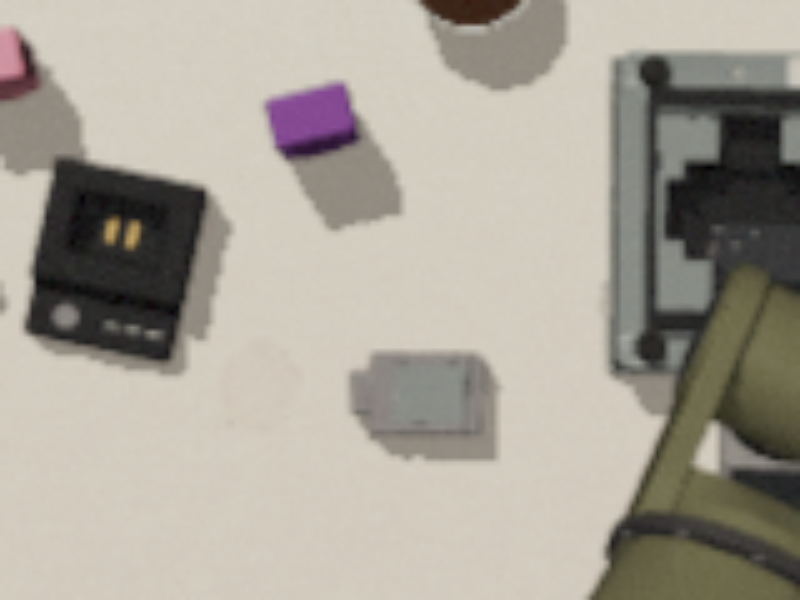

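The top crop shows the pack lying flat at about (420,393), nose to the left (world +y). It reads 82x51 mm with its top at 32 mm, which matches the given size.

```bash
python3 -m handwheel '[[[0,3,-45],0,-1],[[0,4,-90],0,-1],[[0,5,-135],0,-1],[[0,6,-180],0,-1],[[30,6,-187],0,-1]]' >/dev/null; bash p.sh .4355,.0228,.03 -0.3
```

```text
TCP [0.4442 0.0286 0.1502] jaw -1.6 toolx [-0.     0.001 -1.   ] q6 0.01 q1 -0.02 t 10.8 F [ 1.  -0.3  0.3] w 0.0938
shift [120.2  -8.5   6.2] spin -0.023
```

```bash
python3 -m handwheel '[[[20,-4,3],-0.02,-1],[[50,-8,6],-0.02,-1],[[80,-8.5,6.2],-0.02,-1],[[105,-8.5,6.2],-0.02,-1],[[118,-8.5,6.2],-0.02,-1]]' >/dev/null; bash p.sh .4355,.0228,.03 -0.3
python3 -m handwheel '[[[0,0,0],0,-0.2],[[0,0,0],0,0],[[0,0,0],0,1],[[0,0,0],0,1],[[0,0,0],0,1]]' 25 >/dev/null; bash p.sh .4355,.0228,.03 -0.3
python3 -m handwheel '[[[0,0,0],0,1],[[0,0,0],0,1],[[0,0,0],0,1],[[0,0,0],0,1],[[0,0,0],0,1]]' 25 >/dev/null; bash p.sh .4355,.0228,.03 -0.3
python3 -m handwheel '[[[-10,0,0],0,1],[[-30,0,0],0,1],[[-60,0,0],0,1],[[-90,0,0],0,1],[[-100,0,0],0,1]]' 25 >/dev/null; bash p.sh .5478,-.1803,.13 -1.4
```

```text
TCP [0.4342 0.0241 0.0303] jaw -0.4 toolx [-0.003  0.001 -1.   ] q6 -0.02 q1 -0.03 t 11.3 F [ 0.1 -0.2  0.2] w 0.0942
shift [0.3 1.3 1.3] spin -0.001
TCP [0.4345 0.0242 0.0309] jaw -0.4 toolx [-0.002  0.001 -1.   ] q6 -0.02 q1 -0.03 t 11.8 F [-0.3 -0.9 -0.3] w 0.0573
shift [0.9 1.  1.3] spin -0.001
TCP [0.4345 0.0241 0.031 ] jaw -0.4 toolx [-0.002  0.001 -1.   ] q6 -0.02 q1 -0.03 t 12.3 F [-1.9 -0.8  3.1] w 0.0517
shift [1.  1.  1.3] spin -0.001
TCP [0.4357 0.024  0.1339] jaw -0.4 toolx [ 0.002  0.001 -1.   ] q6 -0.02 q1 -0.03 t 12.8 F [ 0.1  0.5 -2.2] w 0.0518
shift [  4.  113.4 203.7] spin 0.018
```

```bash
python3 -m handwheel '[[[0,22,40],0.018,1],[[0,46,82],0.018,1],[[0,70,125],0.018,1],[[0,94,168],0.018,1],[[0,113,202],0.018,1]]' 25 >/dev/null;
python3 -m handwheel '[[[0,0,0],0,1],[[0,0,0],0,1],[[0,0,0],0,1],[[0,0,0],0,1],[[0,0,0],0,1]]' 25 >/dev/null; bash p.sh .5478,-.179,.09 -1.4
python3 -c "
from h import *
for n in('scene','top'):
  im,d=snap(n,n+'4'); W=world(n,d)
  k=(W[...,2]>.09)&(W[...,2]<.14)&(abs(W[...,0]-.548)<.06)&(abs(W[...,1]+.18)<.07); print(n,k.sum())
a=cv2.resize(cv2.imread('pics/scene4.png')[160:260,280:410],(780,600)); cv2.imwrite('pics/s4c.png',a)"
```

```text
TCP [ 0.5477 -0.1802  0.1332] jaw -1.4 toolx [ 0.002  0.001 -1.   ] q6 -0.36 q1 -0.38 t 13.8 F [ 0.5 -0.5 -2.1] w 0.052
shift [43.2 -0.  -1.1] spin 0.0
scene 396
top 17
```

View pics/s4c.png

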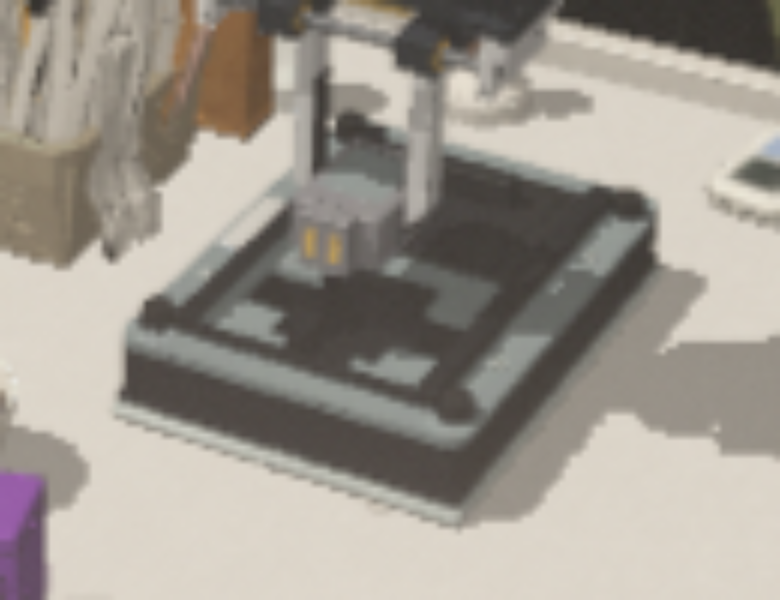

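The crop shows the pack held level above the bay, nose with contacts at (325,240) facing +y. I'll lower it gently while reading the force.

```bash
python3 -m handwheel '[[[10,0,-1],0,1],[[20,0,-1],0,1],[[30,0,-1],0,1],[[40,0,-1],0,1],[[43,0,-1],0,1]]' 25 >/dev/null; bash p.sh .5478,-.179,.075 -1.4
python3 -m handwheel '[[[4,0,0],0,1],[[8,0,0],0,1],[[11,0,0],0,1],[[14,0,0],0,1],[[14,0,0],0,1]]' 25 >/dev/null; bash p.sh .5478,-.179,.05 -1.4
```

```text
TCP [ 0.5474 -0.1793  0.0885] jaw -1.4 toolx [-0.     0.002 -1.   ] q6 -0.36 q1 -0.38 t 14.4 F [ 0.7  0.1 -1.3] w 0.0516
shift [13.5  0.4 -0.2] spin 0.0
TCP [ 0.5476 -0.1793  0.0744] jaw -1.4 toolx [ 0.     0.001 -1.   ] q6 -0.36 q1 -0.38 t 14.9 F [ 1.6 -1.2 -2.8] w 0.0519
shift [24.4  0.2 -0.3] spin 0.0
```

```bash
python3 -m handwheel '[[[3,0,0],0,1],[[6,0,0],0,1],[[9,0,0],0,1],[[12,0,0],0,1],[[12,0,0],0,1]]' 25 >/dev/null; bash p.sh .5478,-.179,.049 -1.4
python3 -m handwheel '[[[3,0,0],0,1],[[6,0,0],0,1],[[8,0,0],0,1],[[10,0,0],0,1],[[10,0,0],0,1]]' 25 >/dev/null; bash p.sh .5478,-.179,.049 -1.4
```

```text
TCP [ 0.5476 -0.1793  0.0621] jaw -1.4 toolx [ 0.     0.001 -1.   ] q6 -0.36 q1 -0.38 t 15.4 F [ 2.  -0.2 -1.8] w 0.0513
shift [13.1  0.2 -0.3] spin 0.0
TCP [ 0.5477 -0.1793  0.0519] jaw -1.4 toolx [ 0.     0.001 -1.   ] q6 -0.36 q1 -0.38 t 15.9 F [ 2.9 -0.2 -3.3] w 0.0518
shift [ 2.9  0.1 -0.3] spin 0.0
```

```bash
python3 -m handwheel '[[[1,0,0],0,1],[[2,0,0],0,1],[[3,0,0],0,1],[[3.5,0,0],0,1],[[3.5,0,0],0,1]]' 25 >/dev/null; bash p.sh .5478,-.179,.049 -1.4
python3 -m handwheel '[[[0,0,0],0,-0.3],[[0,0,0],0,-0.5],[[0,0,0],0,-0.5],[[0,0,0],0,-0.5],[[0,0,0],0,-0.5]]' 3 >/dev/null; bash p.sh .5478,-.179,.049 -1.4
python3 -m handwheel '[[[0,0,0],0,-0.5],[[-15,0,0],0,-0.5],[[-40,0,0],0,-0.5],[[-80,0,0],0,-0.5],[[-100,0,0],0,-0.5]]' 3 >/dev/null; bash p.sh .5478,-.28,.15 
python3 -m handwheel '[[[0,-40,0],0,-0.5],[[0,-80,0],0,-0.5],[[0,-120,0],0,-0.5],[[0,-160,0],0,-0.5],[[0,-180,0],0,-0.5]]' 3 >/dev/null
python3 - <<'E'
from h import *
yaw=np.radians(-1.4); c=np.array([.5478,-.1743]); Rz=np.array([[np.cos(yaw),-np.sin(yaw)],[np.sin(yaw),np.cos(yaw)]])
for n in('top','scene'):
    im,d=snap(n,n+'5'); W=world(n,d); L=(W[...,:2]-c)@Rz
    k=(W[...,2]>.042)&(W[...,2]<.056)&(abs(L[...,0])<.022)&(abs(L[...,1])<.038); q=W[k]; print(n,k.sum(),np.percentile(q[:,2],[5,50,95]).round(4))
    for a,b in((-.036,-.02),(.02,.036)): s=k&(L[...,1]>a)&(L[...,1]<b); print('  ',np.median(W[s][:,2]).round(4))
cv2.imwrite('pics/t5c.png',np.hstack([cv2.resize(cv2.imread('pics/top5.png')[200:290,350:450],(400,360)),cv2.resize(cv2.imread('pics/scene5.png')[170:260,295:395],(400,360))]))
E
```

```text
TCP [ 0.5478 -0.1794  0.0491] jaw -1.4 toolx [ 0.001  0.001 -1.   ] q6 -0.36 q1 -0.38 t 16.4 F [-1.7  0.6  8.3] w 0.0516
shift [ 0.1  0.  -0.4] spin 0.0
TCP [ 0.5477 -0.1794  0.049 ] jaw -1.4 toolx [ 0.     0.001 -1.   ] q6 -0.36 q1 -0.38 t 16.9 F [ 1.  -0.1 -0.1] w 0.0704
shift [-0.   0.1 -0.4] spin 0.0
TCP [ 0.5485 -0.1798  0.1533] jaw -1.4 toolx [ 0.004 -0.    -1.   ] q6 -0.36 q1 -0.38 t 17.4 F [0.4 0.4 0. ] w 0.0707
shift [  3.3   1.7 100.2] spin None
top 288 [0.0448 0.0503 0.0554]
   0.0502
   0.0491
scene 172 [0.0455 0.0494 0.0533]
   0.0492
   0.049
```

View pics/t5c.png

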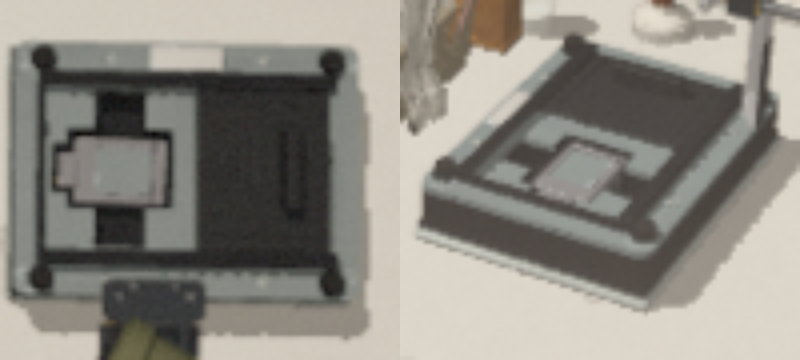

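The pack is seated: the top crop shows it centred in the bay with its nose in the left end at (62,168). Its top stands about 50 mm high at both ends, as it should (18+32). Next is the cover: I'll push the rib from its -y side with closed fingers.

```bash
bash p.sh .5437,-.345,.15 -1.4
python3 -m handwheel '[[[0,40,35],0,1],[[0,80,75],0,1],[[0,120,115],0,1],[[0,155,150],0,1],[[0,177,166],0,1]]' 20 >/dev/null; bash p.sh .5437,-.345,.078 -1.4
```

```text
TCP [ 0.3671 -0.1755  0.1538] jaw -1.4 toolx [ 0.005 -0.001 -1.   ] q6 -0.51 q1 -0.54 t 18.0 F [1.2 0.1 0.7] w 0.0706
shift [  4.9 180.8 165. ] spin -0.001
TCP [ 0.5419 -0.3478  0.1552] jaw -1.5 toolx [ 0.006 -0.002 -1.   ] q6 -0.6 q1 -0.63 t 18.5 F [-0.   0.4  0.9] w 0.0338
shift [77.2  1.3 -2.9] spin -0.001
```

```bash
python3 -m handwheel '[[[0,2,0],0,1],[[20,2,0],0,1],[[40,2,0],0,1],[[60,2,0],0,1],[[76,2,0],0,1]]' 20 >/dev/null; bash p.sh .544,-.328,.078 -1.4
python3 -m handwheel '[[[0,0,-5],0,1],[[0,0,-10],0,1],[[0,0,-15],0,1],[[0,0,-20],0,1],[[0,0,-25],0,1]]' 20 >/dev/null; bash p.sh .547,-.209,.078 -1.4
```

```text
TCP [ 0.5446 -0.3475  0.0785] jaw -1.5 toolx [ 0.006 -0.001 -1.   ] q6 -0.6 q1 -0.63 t 19.0 F [-0.3 -0.2  0.9] w 0.0005
shift [  0.4  -1.1 -19.5] spin -0.001
TCP [ 0.5456 -0.3224  0.0794] jaw -1.5 toolx [ 0.007 -0.003 -1.   ] q6 -0.57 q1 -0.59 t 19.5 F [-0.6 -1.7  1.1] w 0.0004
shift [   1.1   -1.5 -113.4] spin -0.001
```

```bash
python3 -m handwheel '[[[0,0,-12],0,1],[[0,0,-24],0,1],[[1,0,-36],0,1],[[1,-1,-48],0,1],[[1,-1,-60],0,1]]' 20 >/dev/null; bash p.sh .547,-.209,.078 -1.4
python3 -m handwheel '[[[0,0,-10],0,1],[[0,0,-20],0,1],[[0,0,-30],0,1],[[0,0,-40],0,1],[[0,0,-46],0,1]]' 20 >/dev/null; bash p.sh .547,-.209,.078 -1.4
```

```text
TCP [ 0.5462 -0.2612  0.0783] jaw -1.4 toolx [ 0.008 -0.003 -1.   ] q6 -0.48 q1 -0.51 t 20.0 F [ 1.7 -2.3  0.5] w 0.0002
shift [  0.2  -0.5 -52.2] spin -0.001
TCP [ 0.5473 -0.2142  0.0782] jaw -1.4 toolx [ 0.007 -0.003 -1.   ] q6 -0.41 q1 -0.44 t 20.5 F [-1.1 -1.1  0.5] w 0.0006
shift [ 0.2 -0.4 -5.2] spin -0.0
```

```bash
python3 -m handwheel '[[[0,0,-1.5],0,1],[[0,0,-3],0,1],[[0,0,-4.5],0,1],[[0,0,-6],0,1],[[0,0,-7.5],0,1]]' 20 >/dev/null; bash p.sh .547,-.209,.078 -1.4
python3 -m handwheel '[[[0,0,-1],0,1],[[0,0,-2],0,1],[[0,0,-2.5],0,1],[[0,0,-3],0,1],[[0,0,-3],0,1]]' 20 >/dev/null; bash p.sh .547,-.209,.078 -1.4
```

```text
TCP [ 0.5474 -0.21    0.0783] jaw -1.5 toolx [ 0.008 -0.008 -1.   ] q6 -0.4 q1 -0.43 t 21.0 F [ -1.8 -30.1  -4.8] w 0.0006
shift [ 0.3 -0.5 -1. ] spin -0.001
TCP [ 0.5473 -0.2101  0.0784] jaw -1.5 toolx [ 0.009 -0.013 -1.   ] q6 -0.39 q1 -0.43 t 21.5 F [ -0.6 -22.5  -4.3] w 0.0004
shift [ 0.3 -0.4 -1.1] spin -0.002
```

The cover hit its end stop near the expected place: 22–30 N at y = -0.210, predicted -0.209. I'll back off, lift clear and check.

```bash
python3 -m handwheel '[[[0,0,8],0,1],[[0,0,20],0,1],[[-30,0,25],0,1],[[-70,0,25],0,1],[[-100,0,25],0,1]]' 20 >/dev/null; 
python3 -m handwheel '[[[0,-45,0],0,1],[[0,-90,0],0,1],[[0,-130,0],0,1],[[0,-170,20],0,1],[[0,-180,40],0,1]]' 20 >/dev/null
python3 - <<'E'
from h import *
yaw=np.radians(-1.4); c=np.array([.5478,-.1743]); Rz=np.array([[np.cos(yaw),-np.sin(yaw)],[np.sin(yaw),np.cos(yaw)]])
for n in('top','scene'):
    im,d=snap(n,n+'6'); W=world(n,d); L=(W[...,:2]-c)@Rz
    k=(W[...,2]>.071)&(W[...,2]<.082)&(abs(L[...,0])<.045)&(abs(L[...,1]+.02)<.06); q=L[k]*1e3; print(n,k.sum(),'rib in bay frame',np.median(q,0).round(1),q.min(0).round(1),q.max(0).round(1))
cv2.imwrite('pics/t6c.png',np.hstack([cv2.resize(cv2.imread('pics/top6.png')[200:290,350:450],(400,360)),cv2.resize(cv2.imread('pics/scene6.png')[170:260,295:395],(400,360))]))
E
bash p.sh .4,-.3,.2
```

```text
top 90 rib in bay frame [ -3.  -20.1] [-31.1 -42.2] [ 31.1 -13.6]
scene 58 rib in bay frame [  1.4 -16.8] [-32.5 -26.9] [31.  -2.8]
TCP [ 0.3637 -0.2712  0.1798] jaw -1.7 toolx [ 0.011 -0.013 -1.   ] q6 -0.69 q1 -0.72 t 22.6 F [ 0.2 -0.4  0.2] w 0.0005
shift [-19.5  37.4  28. ] spin None
```

View pics/t6c.png

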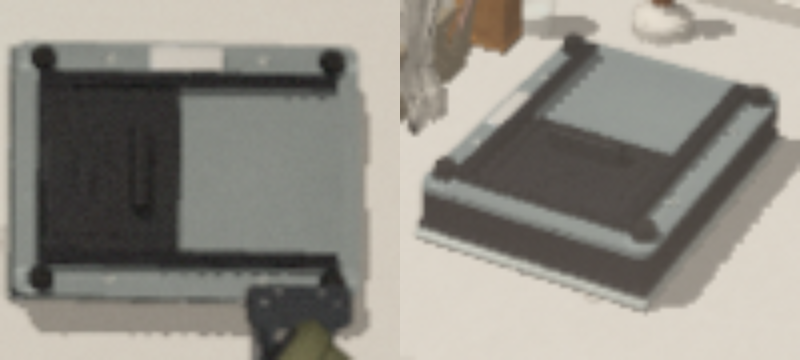

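The picture shows the cover fully over the bay, with its rib at (142,168). The rib measures 20.1 mm towards -y from the bay's centre, where 20 means shut. The arm is clear, so I'll hand in.

```bash
python3 -c "
from station import *
print(hand_in())"
```

```text
the job is handed in; nothing more can be done
None
```

The pack is in the bay with the cover shut over it, and I handed the job in at about 23 s of the 69 s allowed. No verdict was reported.

I took the pack out of the dock, tipped it onto its broad face on the bench between dock and scale, and let go. I then took it again across its sides, seated it nose to +y, and pushed the cover shut by its rib.

**Last checks**
- **Pack:** before closing, its top stood about 50 mm above the bench at both ends, which is fully down, and it looked centred in the bay with its nose in the narrow end.
- **Cover:** it stopped against its end stop at 22–30 N. The top camera put the rib 20.1 mm from the bay's centre, where 20 means shut.
- **Disagreement:** the scene camera's coarser depth gave 16.8 mm for the rib. I trusted the top view and the end stop.
- **Bystanders:** the arm was never near the jug, tamper, timer or bowl, but I did not measure their positions again at the end.

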